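Load a test cartridge through a reader's dust flap

ROBOT

A 6-joint arm with a two-finger parallel gripper is mounted at the origin on the work surface. World frame = base frame: x ahead of the robot, y to its left, z up, the work surface at z = 0. Lengths are in m, angles in rad, forces in N, time in s.
With the tool pointing down it reaches from about 0.375 to 0.9 m from the base axis. Payload 3.1 kg.
Tool frame: the origin (TCP) lies on the front face of the gripper's body, between the roots of the fingers; the fingertips stand 73 mm ahead of it and the grasp point (between the pads) lies 54 mm ahead of it (manip.finger_overhang is the distance from the TCP to the fingertips, in m); z points along the fingers, y is the direction in which the jaws open and shut (so a half turn about z gives the same grasp; the last joint's range is limited). The gripper opens to 85 mm and grips with 20 to 120 N. Pads are 22 mm wide; open, the fingers measure 114 mm over their backs; the gripper's body (76 mm by 85 mm) begins 54 mm behind the grasp point. The pads swing forward as they close: fully open they stand 13 mm farther back than shut.
Start: joints at [-1.304, 0.527, 1.433, -0, 1.181, -0.178], TCP at [0.269, -0.564, 0.304] pointing down, gripper open.
Joint ranges: [-3.08, 3.08], [-0.75, 2.2], [0.22, 2.44], [-1.43, 4.57], [0, 2.65], [-2.85, 2.85]. Speed limits (rad/s): [2.79, 2.79, 3.14, 3.14, 3.14, 3.14].

INTERFACE

Orientations are given as a unit quaternion [x, y, z, w].
In Python, from station import manip gives the robot as it stands.
- The arm moves only by the tool apply_moves, never from a script. Its argument "increments" is a list that holds one entry, the list of rows, each a list of 4 numbers: the shift along the tool's x, y, z in m, then the turn about the tool's z in degrees. In form: [[[dx, dy, dz, spin], ...]]. A call has 1 to 5 rows; each row shifts and turns the pose as measured when the row begins, along the tool's axes as they then stand; what a row does not reach is not made up. A row lasts 1/10 s, in which the tool goes at most 50 mm and 8.59 degrees, less where a joint would pass 70% of its speed; a pose out of reach is approached as far as the arm can. A call with a gripper value outside its range is refused whole. "fingers" is the opening, from 0 (shut) to 1 (fully open), set as the call begins (left out, the last holds). The fingers move at their own pace and stop on an object; "newtons" is the grip in N (left out, the last holds). Time passes only in rows, so rows that do not move let the fingers close. It gives the time, the measured TCP pose, the force and the opening at its end, in the units of the state.
- manip.sense(): the state, without advancing time (a new reading comes with each control period).
- manip.snapshot(name): name is "scene" or "top" or "wrist"; returns (picture, depth): 400x640x3 uint8, red, green, blue; 400x640 float32, m along the optical axis (not along the pixel's ray), 0 where there is no reading.
- manip.camera_model(name): a dict with "mtx" (3x3 intrinsics, pixels), "R" (3x3) and "t" (3): a world point X has camera coordinates R X + t; the wrist camera has in their place "mount" (4x4, takes a point from camera to tool coordinates, whose origin is the TCP and whose axes are the flange's). Camera axes: x right, y down, z forward; pixel columns grow to the right and rows downward; lengths in m; the calibration is good to about 2 mm. A picture is of the moment at which its call begins: read the wrist's pose just before it. camera_model takes no time and is no camera call.
- manip.sign_off(): hands the job in, once; it reports no verdict.
The state is a dict: "t": time; "q": joint angles; "qd": joint speeds; "tau": joint torques, N m; "tcp_pos": TCP position; "tool_rot": TCP orientation; "force": force on the tool from outside, world axes, zero at the start; "ft_torque": the same for the moment, N m; "finger_gap": opening from 0.0 (shut) to 1.0 (fully open).
Only numpy, scipy, OpenCV 4.12 (cv2) and the standard library are available. Lean on these libraries where they do the work, as an engineer would, in place of code of your own. Each camera call takes 0.05 s, during which the arm holds its last target.

TASK

Take the long test cartridge with the upright grip tab from the wooden board, lay it on the bench reader's loading ledge and push it nose first through the sprung dust flap until it is fully home against the stop, letting the cartridge itself push the flap open. Do not touch the flap with the robot. Let go and leave the cartridge lying flat there with the flap resting on it, and do not disturb the other two cassettes or the timer.

Things in the scene. Friction and masses are not known exactly. Their poses are not given: they have to be found in the camera images.
- cartridge_grip (a point): Centre of the upright grip tab of the long white test cartridge: the place to hold it. Tab: 24 long (x) x 12 thick (y), rising from the plate's top (12 above the underside) to 50 above the underside. This point: 34 above the underside, 93 behind the nose face, 17 ahead of the rear end. x towards the nose, z up. Of the three pieces on the board only this one has a tab.
- cartridge_nose (a point): Centre of the cartridge's front face, 6 above its underside; same axes as the grip point. The cartridge is a flat plate 110 long (x) x 36 wide (y) x 12 thick with the tab on its rear part, about 70 g, lying flat.
- reader: White and grey low bench reader, fixed, place and heading vary. Origin on the counter straight below the middle of its mouth, in the front face; x points into the machine (push direction), z up. In front of the mouth a flat loading ledge, top 35 above the counter, from x = -92 to the mouth. Roof 75 above the counter, hump behind it (x = 80 to 200) 95; machine 170 wide.
- reader_mouth (a point): Middle of the mouth's lower edge, level with the ledge, reader's axes. Mouth 46 wide, 27 high. Side guides 9 high stand on the ledge, 46 apart from the mouth to 35 before it, flaring to about 69 apart at 85 before it.
- reader_stop (a point): Foot of the hard stop inside, 66 in from the mouth; the chamber floor is level with the ledge. Home is the nose face against this stop; the rear 44 of the cartridge, with its tab, then stays out on the ledge.
- flap (a joint): Angle of the reader's steel dust flap: 0 closed (hanging upright across the mouth), growing to 1.45 as its lower edge swings into the machine. A spring shuts it (about 1 to 2 N needed at the cartridge's nose). Hinge along the top of the mouth, 4 inside the front face, 60 above the counter. With the cartridge lying under it, it leans on its top at about 1 rad.
- flap_edge (a point): Middle of the flap's lower edge; the flap is 43 wide, 24 from hinge to edge, 3 thick.
- board: Oak work board, fixed, 160 (x) x 212 (y) and 12 thick, origin under its centre; three bays side by side along its y (centres at y = -68, 0, +68), floor 12 above the counter, parted by strips that rise 6 above the floor. The cartridge lies in any one of the bays, nose towards the board's x.
- wide_cassette: Bystander: flat white cassette 72 x 46 x 10, no tab, in another bay; origin at the centre of its underside. Leave it.
- thin_cassette: Bystander: flat white cassette 80 x 26 x 6, no tab, in another bay; origin at the centre of its underside. Leave it.
- timer: Bystander: small white bench timer 50 x 75 x 20 on the counter beyond the reader and the board; origin at the centre of its underside. Leave it. A low fixed white tube rack (75 high) stands farther out, out of the way.
Things that resemble listed ones, but are neither listed nor needed, are in the scene too. Leave any pink look-alike of the part that bears cartridge_grip alone.

How it is judged:
By the outcome, as a careful person would: the job done as asked, in the order asked, and still so for the second after the job is handed in, with the robot touching nothing.
It also fails if it takes over 35 s, if anything falls off the work surface, if the arm or the gripper's body presses on something with over 40 N, if the wrist force passes 120 N, or if a joint passes its speed limit or range.

## Working session

There is one attempt and no reset: what is moved stays moved. The work goes in short steps, Python scripts to look and compute and a tool call to move; the robot and the scene stay as the last step left them, time stands still between calls to the robot, and variables do not carry over. Pictures are saved under pics/ and viewed, and the job is handed in when it is done.

Besides the shell and the picture viewer there is one more tool, called after "Request:" as a command line: name --argument value ..., lists and objects as JSON in quotes. apply_moves: Moves the arm, as the interface text tells. Its arguments: {"type":"object","properties":{"increments":{"type":"array","items":{"type":"array","items":{"type":"array","items":{"type":"number"}}}},"fingers":{"type":"number"},"newtons":{"type":"number"}},"required":["increments"]}

```bash
mkdir -p pics; ls; python3 - <<'E'
from station import manip
import cv2,numpy as np
s=manip.sense();print({k:np.round(v,4).tolist() for k,v in s.items()})
print(manip.finger_overhang)
for n in("scene","top"):
    im,d=manip.snapshot(n);cv2.imwrite(f"pics/{n}0.png",im[...,::-1]);np.save(f"pics/{n}0.npy",d)
    print(n,manip.camera_model(n))
print(manip.camera_model("wrist"))
E
```

```text
pics
{'t': 0.0, 'q': [-1.3045, 0.5285, 1.4339, 0.0, 1.1814, -0.1785], 'qd': [0.0001, -0.0011, 0.0021, 0.0002, -0.0007, -0.0001], 'tau': [0.0002, -44.2346, -17.8025, -0.0002, 0.0084, 0.0], 'tcp_pos': [0.2688, -0.5636, 0.3029], 'tool_rot': [0.9754, 0.2206, -0.0, -0.0011], 'force': [-0.7463, 0.017, 0.361], 'ft_torque': [0.009, 0.0091, 0.0131], 'finger_gap': 1.0002}
0.0726
scene {'mtx': array([[386.08079269,   0.        , 319.9942958 ],
       [  0.        , 386.08079269, 196.62157887],
       [  0.        ,   0.        ,   1.        ]]), 'R': array([[-0.0926811 ,  0.99560305,  0.01359337],
       [ 0.67920526,  0.07319843, -0.73028913],
       [-0.7280731 , -0.05845132, -0.68300294]]), 't': array([-0.00264598, -0.39094132,  1.21192759])}
top {'mtx': array([[367.47996667,   0.        , 322.46769974],
       [  0.        , 367.47996667, 202.0267999 ],
       [  0.        ,   0.        ,   1.        ]]), 'R': array([[ 0.01841133, -0.99958001,  0.02237902],
       [-0.9974142 , -0.01991741, -0.06905229],
       [ 0.06946902, -0.0210498 , -0.997362  ]]), 't': array([0.03633972, 0.65112613, 0.77913045])}
{'mtx': array([[322.53147352,   0.        , 322.67260081],
       [  0.        , 322.53147352, 205.38905825],
       [  0.        ,   0.        ,   1.        ]]), 'mount': array([[ 1.11081342e-03, -9.57766200e-01, -2.87545947e-01,
         7.37709929e-02],
       [ 9.99999287e-01,  1.19024710e-03, -1.01430097e-04,
         2.18182083e-04],
       [ 4.39397049e-04, -2.87545629e-01,  9.57766839e-01,
        -7.01838104e-02],
       [ 0.00000000e+00,  0.00000000e+00,  0.00000000e+00,
         1.00000000e+00]])}
```

View pics/scene0.png

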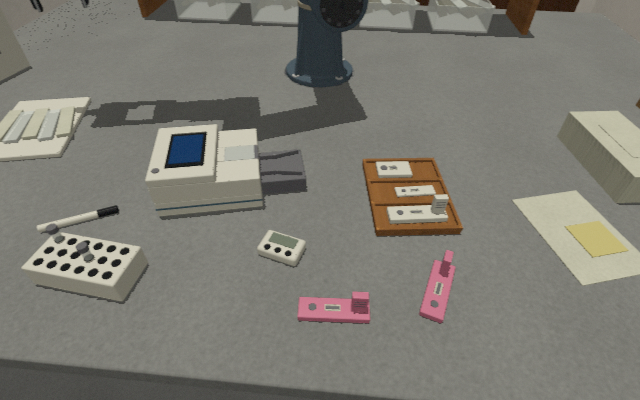

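View pics/top0.png

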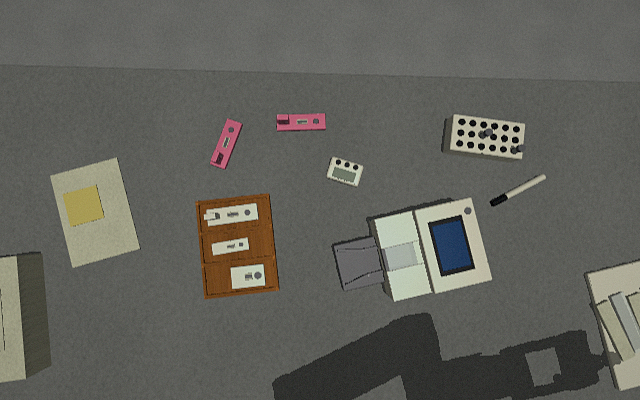

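The cartridge with its tab sits in the board's outermost bay: top view (232,214), tab (209,215), nose to the right. The reader's ledge is at (357,263) and it pushes rightwards. Next I'll measure both.

```bash
cat > h.py <<'E'
import cv2,numpy as np
from station import manip
def ray(name,uv,z,R=None,t=None):
    c=manip.camera_model(name); R=c["R"];t=c["t"]
    o=-R.T@t; d=R.T@(np.linalg.inv(c["mtx"])@np.array([uv[0],uv[1],1.]))
    return o+d*(z-o[2])/d[2]
def pts(name,D):
    c=manip.camera_model(name);v,u=np.mgrid[:400,:640]
    p=np.stack([u*D,v*D,D],-1)@np.linalg.inv(c["mtx"]).T
    return (p-c["t"])@c["R"]
E
python3 - <<'E'
from h import *
im=cv2.imread("pics/top0.png");D=np.load("pics/top0.npy")
a=cv2.resize(im[185:305,190:290],None,fx=6,fy=5*1.2/1.2*1,interpolation=cv2.INTER_CUBIC) 
a=cv2.resize(im[190:300,190:290],None,fx=5,fy=5,interpolation=cv2.INTER_CUBIC);cv2.imwrite("pics/cropb.png",a)
a=cv2.resize(im[190:305,325:495],None,fx=4.5,fy=4.5,interpolation=cv2.INTER_CUBIC);cv2.imwrite("pics/cropr.png",a)
P=pts("top",D)
for u,v in[(209,215),(232,214),(250,213),(236,225),(357,250),(345,265),(357,275),(400,235),(450,245),(400,258),(300,320),(230,245)]:print(u,v,P[v,u].round(4))
E
```

```text
209 215 [0.6162 0.2817 0.0632]
232 214 [0.6203 0.2434 0.0253]
250 213 [0.6233 0.205  0.0245]
236 225 [0.5969 0.2369 0.0113]
357 250 [ 0.5489 -0.0255  0.0424]
345 265 [ 0.5161 -0.0014  0.0321]
357 275 [ 0.4956 -0.0272  0.0335]
400 235 [ 0.5825 -0.1096  0.0723]
450 245 [ 0.565  -0.2039  0.0948]
400 258 [ 0.5361 -0.1095  0.0733]
300 320 [ 0.3918  0.0928 -0.001 ]
230 245 [0.5535 0.2468 0.0184]
```

View pics/cropb.png

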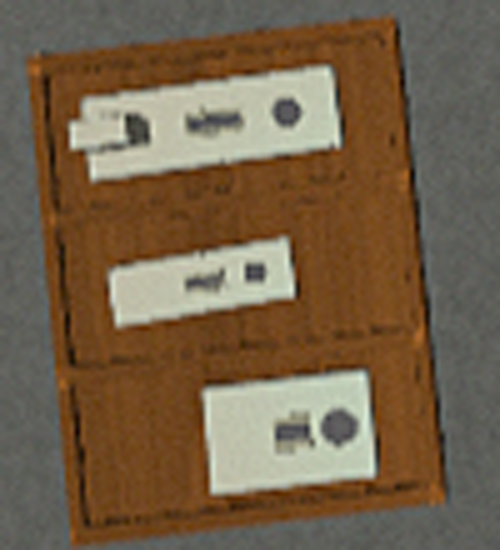

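View pics/cropr.png

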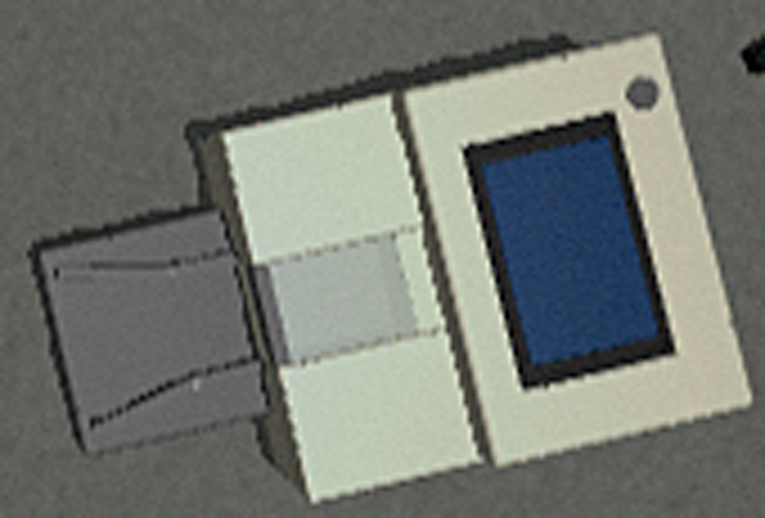

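```bash
cat >> h.py <<'E'
def rect(name,mask,z):
    n,l,st,c=cv2.connectedComponentsWithStats(mask.astype(np.uint8),connectivity=4)
    out=[]
    for i in range(1,n):
        if st[i,4]<100: continue
        cs,_=cv2.findContours((l==i).astype(np.uint8),cv2.RETR_EXTERNAL,cv2.CHAIN_APPROX_NONE)
        w=np.array([ray(name,p[0],z)[:2] for p in cs[0]])
        r=cv2.minAreaRect((w*1000).astype(np.float32))
        b=cv2.boxPoints(r)
        out.append((st[i,4],np.round(r[0],1),np.round(r[1],1),round(r[2],2),b.round(1).tolist()))
    return out
E
python3 - <<'E'
from h import *
im=cv2.imread("pics/top0.png");D=np.load("pics/top0.npy");P=pts("top",D)
hsv=cv2.cvtColor(im,cv2.COLOR_BGR2HSV)
print(hsv[214,232],hsv[230,250],hsv[263,357],hsv[230,395],hsv[225,300],hsv[258,400])
roi=np.zeros((400,640),bool);roi[190:305,195:285]=1
w=(hsv[...,1]<60)&(hsv[...,2]>150)&roi
print("cassettes");[print(x) for x in rect("top",w,0.024)]
print("tab");w2=roi&(P[...,2]>0.045)&(D>0);[print(x) for x in rect("top",w2,.062)]
v,u=np.nonzero(w2);print(len(v),P[w2].mean(0))
roi=np.zeros((400,640),bool);roi[190:310,325:500]=1
h=roi&(P[...,2]>0.085)&(D>0);print("hump");[print(x) for x in rect("top",h,.095)]
h=roi&(P[...,2]>0.065)&(D>0)&(P[...,2]<.084);print("roof");[print(x) for x in rect("top",h,.075)]
h=roi&(P[...,2]>0.02)&(D>0)&(P[...,2]<.05);print("ledge");[print(x) for x in rect("top",h,.035)]
print("hump z",np.median(P[...,2][roi&(P[...,2]>0.085)]),"ledge z",np.median(P[...,2][h]))
# corners read by eye in crop
for nm,c,z in [("roof",[(222,132),(312,502)],.075),("hump",[(403,92),(495,465),(657,32),(750,403)],.095),("ledge",[(37,243),(85,453)],.035),("guides",[(55,272),(92,425)],.044)]:
    for x,y in c: print(nm,ray("top",((x+.5)/4.5-.5+325,(y+.5)/4.5-.5+190),z).round(4))
E
```

```text
[124  24  85] [ 13 163 100] [165   5 105] [ 44  24 205] [40  8 96] [ 63  15 175]
cassettes
(np.int32(719), array([619.8, 247.2]), array([ 36. , 114.3]), 8.97, [[593.0999755859375, 300.79998779296875], [610.9000244140625, 187.89999389648438], [646.5, 193.60000610351562], [628.5999755859375, 306.3999938964844]])
(np.int32(394), array([551.6, 245.8]), array([25.8, 77.6]), 10.85, [[531.5999755859375, 281.5], [546.2999877929688, 205.1999969482422], [571.5999755859375, 210.10000610351562], [557.0, 286.29998779296875]])
(np.int32(619), array([488.3, 206.2]), array([44.9, 70.1]), 7.24, [[461.6000061035156, 238.10000610351562], [470.3999938964844, 168.60000610351562], [515.0, 174.1999969482422], [506.1000061035156, 243.8000030517578]])
tab
83 [0.61310646 0.28000627 0.05985664]
hump
(np.int32(5127), array([ 565. , -208.4]), array([168.7, 120.5]), 14.16, [[468.5, -170.60000610351562], [498.0, -287.3999938964844], [661.5, -246.10000610351562], [632.0999755859375, -129.3000030517578]])
roof
(np.int32(3468), array([ 541. , -114.7]), array([169.5,  84.5]), 14.06, [[448.5, -94.30000305175781], [469.1000061035156, -176.1999969482422], [633.4000244140625, -135.10000610351562], [612.9000244140625, -53.099998474121094]])
ledge
(np.int32(2201), array([519.9, -32.7]), array([169.8,  96.8]), 14.28, [[425.70001220703125, -6.699999809265137], [449.5, -100.5], [614.0999755859375, -58.599998474121094], [590.2999877929688, 35.20000076293945]])
hump z 0.09300993787802363 ledge z 0.034443298090038724
roof [ 0.6142 -0.0555  0.075 ]
roof [ 0.45   -0.0972  0.075 ]
hump [ 0.6329 -0.1324  0.095 ]
hump [ 0.4709 -0.1729  0.095 ]
hump [ 0.6618 -0.246   0.095 ]
hump [ 0.4993 -0.2855  0.095 ]
ledge [0.5611 0.0254 0.035 ]
ledge [0.4634 0.0012 0.035 ]
guides [0.5481 0.0172 0.044 ]
guides [ 0.4778 -0.0011  0.044 ]
```

Request:
apply_moves --increments '[[[0.035, -0.032, 0, 0], [0.035, -0.032, 0, 0], [0.035, -0.032, 0, 0], [0.035, -0.032, 0, 0], [0.035, -0.032, 0, 0]]]' --fingers 1

```text
t: 0.6
tcp_pos: [0.3581, -0.3437, 0.3]
tool_rot: [0.977, 0.215, -0.0, 0.0]
force: [1.0, -0.1, 0.5]
finger_gap: 1.0
```

Request:
apply_moves --increments '[[[0.035, -0.032, 0, 0], [0.035, -0.032, 0, 0], [0.035, -0.032, 0, 0], [0.035, -0.032, 0, 0], [0.035, -0.032, 0, 0]]]'

```text
t: 1.1
tcp_pos: [0.451, -0.1154, 0.2992]
tool_rot: [0.977, 0.214, -0.001, -0.001]
force: [0.8, -1.3, -0.1]
finger_gap: 1.004
```

Request:
apply_moves --increments '[[[0.035, -0.032, 0, -8], [0.0, 0.0, 0, -8], [0, 0, 0, -8], [0, 0, 0, -8], [0, 0, 0, -8]]]'

```text
t: 1.6
tcp_pos: [0.4704, -0.0606, 0.298]
tool_rot: [0.834, 0.551, -0.001, -0.003]
force: [0.1, 0.4, -0.9]
finger_gap: 0.999
```

Request:
apply_moves --increments '[[[0, 0, 0, -8], [0.0, 0.0, 0, -8], [0, 0, 0, -8], [0, 0, 0, -8], [0, 0, 0, 0]]]'

```text
t: 2.1
tcp_pos: [0.4692, -0.0595, 0.2965]
tool_rot: [0.64, 0.768, -0.0, -0.005]
force: [-0.2, 0.1, 0.5]
finger_gap: 0.998
```

```bash
cat >> h.py <<'E'
from scipy.spatial.transform import Rotation as Ro
def wsnap(tag):
    s=manip.sense();im,D=manip.snapshot("wrist");cv2.imwrite(f"pics/{tag}.png",im[...,::-1])
    T=np.eye(4);T[:3,:3]=Ro.from_quat(s["tool_rot"]).as_matrix();T[:3,3]=s["tcp_pos"]
    c=manip.camera_model("wrist");M=T@c["mount"]
    np.savez(f"pics/{tag}.npz",im=im[...,::-1],D=D,M=M,K=c["mtx"])
    return im[...,::-1],D,M
def wray(tag,uv,z):
    d=np.load(f"pics/{tag}.npz");M=d["M"];o=M[:3,3]
    r=M[:3,:3]@np.linalg.inv(d["K"])@np.array([uv[0],uv[1],1.]);return o+r*(z-o[2])/r[2]
def yaw():
    q=manip.sense()["tool_rot"];x=Ro.from_quat(q).as_matrix()[:,0];return np.degrees(np.arctan2(x[1],x[0]))
def go(x,y,z,yw):
    "remaining move in tool axes (m), spin deg"
    s=manip.sense();R=Ro.from_quat(s["tool_rot"]).as_matrix()
    d=R.T@(np.array([x,y,z])-s["tcp_pos"]);print("t",s["t"],"pos",s["tcp_pos"].round(4) if hasattr(s["tcp_pos"],"round") else s["tcp_pos"],"yaw",round(yaw(),2),"d",d.round(4),"n",np.linalg.norm(d).round(3),"spin",round(-(yw-yaw()),2),"F",np.round(s["force"],1),"gap",round(float(s["finger_gap"]),3))
E
python3 - <<'E'
from h import *
wsnap("w1");print(yaw())
E
```

```text
100.23447723096209
```

View pics/w1.png

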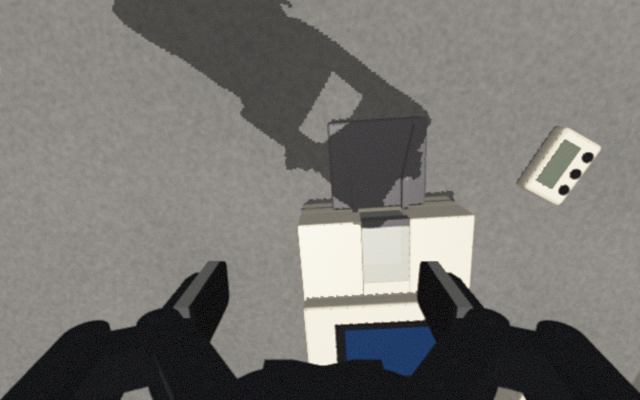

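The wrist view shows the reader's ledge (328–425, 120–207), the front roof edge from (300,224) to (473,214) and the mouth near (385,212). I'll zoom in.

```bash
python3 - <<'E'
import cv2
im=cv2.imread("pics/w1.png");cv2.imwrite("pics/w1c.png",cv2.resize(cv2.convertScaleAbs(im[110:310,290:490],alpha=1.3,beta=20)[:150],None,fx=4,fy=4,interpolation=cv2.INTER_CUBIC))
E
```

```text
(no output)
```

View pics/w1c.png

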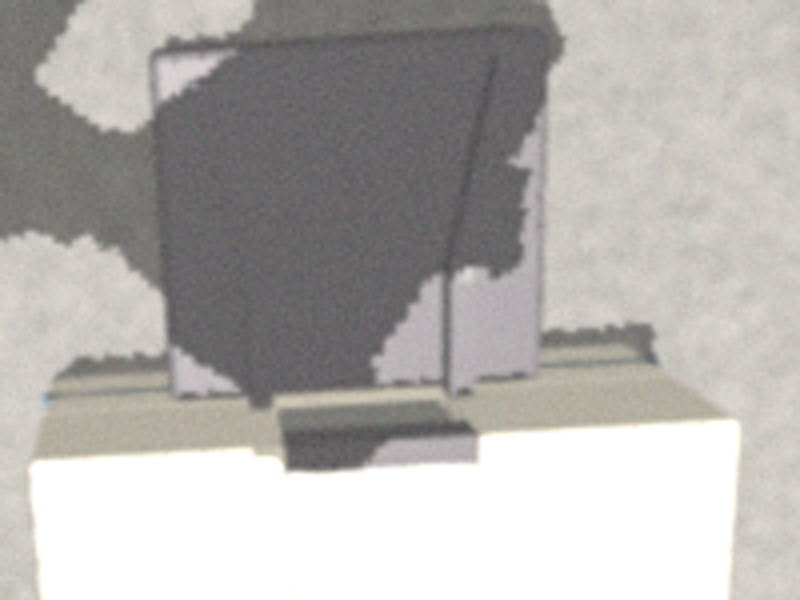

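```bash
python3 - <<'E'
from h import *
f=lambda p,z:wray("w1",((p[0]+.5)/4-.5+290,(p[1]+.5)/4-.5+110),z)
for n,a,b,z in[("roof",(35,463),(738,420),.075),("ledge front",(152,53),(550,30),.035),("ledge back",(172,396),(542,375),.035),("guides",(268,402),(447,391),.038),("roofslot",(284,470),(478,462),.073)]:
    A,B=f(a,z),f(b,z);e=(B-A)[:2];L=np.linalg.norm(e);print(n,A[:2].round(4),B[:2].round(4),"mid",((A+B)/2)[:2].round(4),"L",L.round(4),"yaw in",np.degrees(np.arctan2(e[1],e[0]))-90)
# cartridge corners from top view
im=cv2.imread("pics/top0.png");g=lambda p:ray("top",((p[0]+.5)/5-.5+190,(p[1]+.5)/5-.5+190),.024)[:2]
c=[g(p) for p in[(82,98),(333,66),(341,149),(91,181)]];print(np.round(c,4))
for a,b in((0,1),(3,2)):
    e=c[b]-c[a];print(np.linalg.norm(e),np.degrees(np.arctan2(e[1],e[0])))
D=np.load("pics/scene0.npy");im=cv2.imread("pics/scene0.png")
cv2.imwrite("pics/sc.png",cv2.resize(im[150:250,355:465],None,fx=6,fy=6,interpolation=cv2.INTER_CUBIC))
E
```

```text
roof [ 0.4512 -0.0961] [ 0.6135 -0.0548] mid [ 0.5323 -0.0754] L 0.1675 yaw in -75.72944027562632
ledge front [0.4617 0.0017] [0.5577 0.025 ] mid [0.5097 0.0133] L 0.0988 yaw in -76.34475639481587
ledge back [ 0.4836 -0.0853] [ 0.5797 -0.0614] mid [ 0.5316 -0.0734] L 0.099 yaw in -76.05992667514013
guides [ 0.5089 -0.0814] [ 0.555  -0.0697] mid [ 0.5319 -0.0755] L 0.0476 yaw in -75.76600100669565
roofslot [ 0.5108 -0.0875] [ 0.5563 -0.0769] mid [ 0.5335 -0.0822] L 0.0468 yaw in -76.91860365762132
[[0.6297 0.2998]
 [0.6456 0.1924]
 [0.6098 0.1878]
 [0.594  0.2945]]
0.10860213282755274 -81.53967556735084
0.10784993711649783 -81.59148248244949
```

View pics/sc.png

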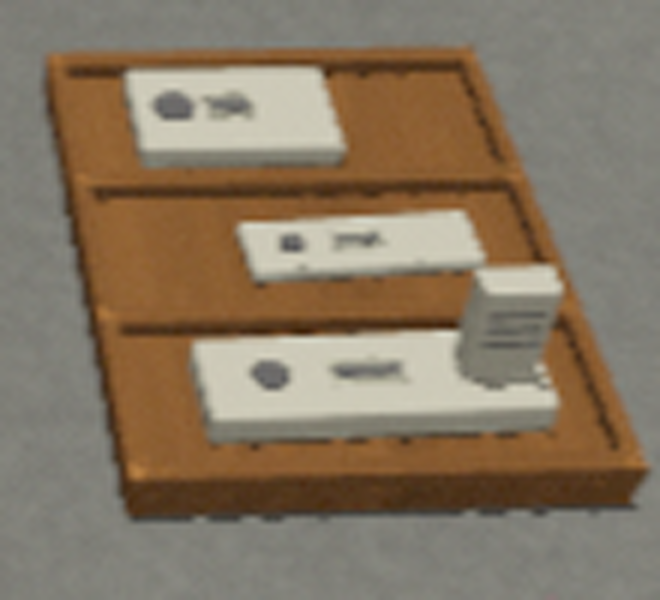

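Both views agree: the mouth is at about (0.532, -0.0752) with heading -75.9°. The grip tab is at about (0.614, 0.281) with heading -81.6°, and the lengths and widths come out right. Moving to hover over the tab.

```bash
python3 - <<'E'
from h import *
go(.6142,.2812,.20,98.43)
E
```

```text
t 2.15 pos [ 0.4691 -0.0594  0.2965] yaw 100.23 d [0.3087 0.204  0.0973] n 0.383 spin 1.8 F [ 0.4 -0.6 -0.7] gap 0.996
```

Request:
apply_moves --increments '[[[0.036, 0.024, 0.008, 1.8], [0.036, 0.024, 0.008, 0], [0.036, 0.024, 0.008, 0], [0.036, 0.024, 0.008, 0], [0.036, 0.024, 0.008, 0]]]'

```text
t: 2.65
tcp_pos: [0.5651, 0.1363, 0.256]
tool_rot: [0.664, 0.747, -0.001, -0.004]
force: [0.5, -1.0, 0.4]
finger_gap: 1.006
```

Request:
apply_moves --increments '[[[0.036, 0.024, 0.012, 0], [0.036, 0.024, 0.012, 0], [0.036, 0.024, 0.012, 0], [0.015, 0.01, 0.01, 0], [0, 0, 0, 0]]]'

```text
t: 3.15
tcp_pos: [0.6351, 0.2794, 0.205]
tool_rot: [0.668, 0.744, -0.001, -0.004]
force: [-0.5, -0.7, 0.9]
finger_gap: 1.002
```

```bash
python3 - <<'E'
from h import *
go(.6142,.2812,.20,98.43)
wsnap("w2")
go(.6142,.2812,.102,98.43)
E
```

```text
t 3.15 pos [0.6351 0.2794 0.205 ] yaw 96.15 d [ 0.004  -0.0206  0.0051] n 0.022 spin -2.28 F [-0.5 -0.7  0.9] gap 1.002
t 3.2 pos [0.6348 0.2785 0.2055] yaw 96.13 d [ 0.0045 -0.0195  0.1037] n 0.106 spin -2.3 F [-0.2 -0.1 -1.5] gap 1.001
```

View pics/w2.png

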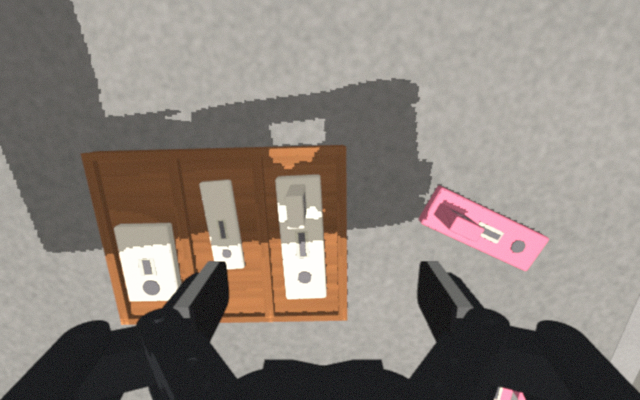

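```bash
python3 - <<'E'
import cv2
im=cv2.imread("pics/w2.png");cv2.imwrite("pics/w2c.png",cv2.resize(im[165:310,260:350],None,fx=4,fy=4,interpolation=cv2.INTER_CUBIC))
E
```

```text
(no output)
```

View pics/w2c.png

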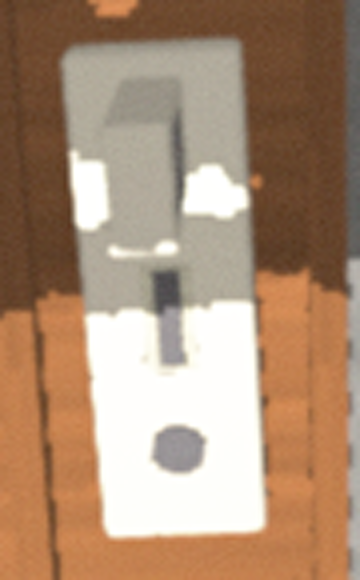

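```bash
python3 - <<'E'
from h import *
f=lambda p,z:wray("w2",((p[0]+.5)/4-.5+260,(p[1]+.5)/4-.5+165),z)[:2]
c=[f(p,.024) for p in[(63,45),(240,40),(265,528),(105,535)]];print(np.round(c,4))
for a,b in((0,3),(1,2),(0,1),(3,2)):
    e=c[b]-c[a];print(np.linalg.norm(e).round(4),np.degrees(np.arctan2(e[1],e[0])).round(2))
rear=(c[0]+c[1])/2;nose=(c[2]+c[3])/2;u=(nose-rear)/np.linalg.norm(nose-rear);m=(rear+nose)/2;print("u",u,"yaw",np.degrees(np.arctan2(u[1],u[0])),"grip",m-.038*u,"nose",m+.055*u)
t=[f(p,.062) for p in[(105,125),(178,125),(180,245),(115,245)]];print(np.round(t,4),np.mean(t,0))
E
```

```text
[[0.5948 0.2982]
 [0.6295 0.3031]
 [0.6466 0.1945]
 [0.6115 0.1888]]
0.1107 -81.33
0.1099 -81.05
0.0351 7.92
0.0356 9.26
u [ 0.15315014 -0.98820293] yaw -81.19047374142922 grip [0.61479702 0.28368108] nose [0.62903999 0.19177821]
[[0.6079 0.2933]
 [0.6203 0.2946]
 [0.6227 0.273 ]
 [0.6113 0.2717]] [0.61554995 0.28314151]
```

Request:
apply_moves --increments '[[[0.005, -0.02, 0.01, -2.4], [0, 0, 0, 0]]]'

```text
t: 3.4
tcp_pos: [0.6134, 0.2797, 0.1956]
tool_rot: [0.654, 0.757, -0.002, -0.004]
force: [-0.5, 1.2, 0.2]
finger_gap: 0.998
```

```bash
python3 - <<'E'
from h import *
go(.6147,.2825,.102,98.6)
E
```

```text
t 3.4 pos [0.6134 0.2797 0.1956] yaw 98.37 d [0.0023 0.0024 0.0936] n 0.094 spin -0.23 F [-0.5  1.2  0.2] gap 0.998
```

Request:
apply_moves --increments '[[[0.002, 0.002, 0.03, -0.2], [0, 0, 0.03, 0], [0, 0, 0.02, 0], [0, 0, 0.01, 0], [0, 0, 0, 0]]]'

```text
t: 3.9
tcp_pos: [0.6207, 0.2766, 0.1104]
tool_rot: [0.658, 0.753, 0.003, 0.001]
force: [0.5, -0.1, 0.1]
finger_gap: 1.002
```

```bash
python3 - <<'E'
from h import *
go(.6147,.2825,.102,98.6)
E
```

```text
t 3.9 pos [0.6207 0.2766 0.1104] yaw 97.75 d [ 0.0066 -0.0052  0.0084] n 0.012 spin -0.85 F [ 0.5 -0.1  0.1] gap 1.002
```

Request:
apply_moves --increments '[[[0.006, -0.005, 0.007, -0.8], [0, 0, 0, 0]]]'

```text
t: 4.1
tcp_pos: [0.6163, 0.2814, 0.1052]
tool_rot: [0.653, 0.757, 0.004, 0.002]
force: [-0.6, 0.8, -0.7]
finger_gap: 0.999
```

```bash
python3 - <<'E'
from h import *
go(.6147,.2825,.102,98.6)
E
```

```text
t 4.1 pos [0.6163 0.2814 0.1052] yaw 98.46 d [ 0.0014 -0.0014  0.0032] n 0.004 spin -0.14 F [-0.6  0.8 -0.7] gap 0.999
```

Request:
apply_moves --increments '[[[0.001, -0.001, 0.002, 0], [0, 0, 0, 0], [0, 0, 0, 0], [0, 0, 0, 0], [0, 0, 0, 0]]]' --fingers 0 --newtons 40

```text
t: 4.6
tcp_pos: [0.6165, 0.2833, 0.1064]
tool_rot: [0.653, 0.758, 0.007, 0.003]
force: [0.1, 0.6, 2.9]
finger_gap: 0.143
```

Request:
apply_moves --increments '[[[0, 0, 0, 0], [0, 0, 0, 0]]]'

```text
t: 4.8
tcp_pos: [0.6165, 0.2834, 0.1067]
tool_rot: [0.653, 0.758, 0.007, 0.003]
force: [0.3, 0.3, -1.0]
finger_gap: 0.132
```

```bash
python3 - <<'E'
from h import *
go(.6147,.2825,.102,98.6)
E
```

```text
t 4.8 pos [0.6165 0.2834 0.1067] yaw 98.5 d [-0.0006 -0.002   0.0046] n 0.005 spin -0.1 F [ 0.3  0.3 -1. ] gap 0.132
```

Request:
apply_moves --increments '[[[0, 0, -0.02, 0], [0, 0, -0.03, 0], [0, 0, -0.03, 0], [0, 0, 0, 0]]]'

```text
t: 5.2
tcp_pos: [0.6147, 0.2825, 0.1862]
tool_rot: [0.653, 0.757, 0.005, 0.002]
force: [0.5, 0.3, -0.4]
finger_gap: 0.134
```

```bash
python3 - <<'E'
from h import *
print(manip.sense()["tool_rot"])
u=np.array([.2436,-.9699]);p=np.array([.532,-.0752])-.13*u;print(p)
go(*p,.185,104.1)
E
```

```text
[0.65287296 0.75745009 0.00468256 0.00207983]
[0.500332 0.050887]
t 5.2 pos [0.6147 0.2825 0.1862] yaw 98.48 d [-0.2122 -0.1472 -0.0009] n 0.258 spin -5.62 F [ 0.5  0.3 -0.4] gap 0.134
```

Request:
apply_moves --increments '[[[-0.025, -0.018, 0, 0], [-0.031, -0.022, 0, 0], [-0.031, -0.022, 0, 0], [-0.031, -0.022, 0, 0], [-0.031, -0.022, 0, 0]]]'

```text
t: 5.7
tcp_pos: [0.5309, 0.1189, 0.1812]
tool_rot: [0.65, 0.76, 0.007, 0.003]
force: [1.6, -0.9, -0.1]
finger_gap: 0.133
```

Request:
apply_moves --increments '[[[-0.031, -0.02, 0, 0], [-0.02, -0.015, 0, -3], [-0.01, -0.008, 0, -2.6], [0, 0, 0, 0]]]'

```text
t: 6.1
tcp_pos: [0.492, 0.0458, 0.1767]
tool_rot: [0.613, 0.79, 0.004, -0.0]
force: [1.2, 0.4, -0.4]
finger_gap: 0.136
```

```bash
python3 - <<'E'
from h import *
print(manip.sense()["tool_rot"])
u=np.array([.2436,-.9699]);p=np.array([.532,-.0752])-.13*u;print(p)
go(*p,.185,104.1)
wsnap("w3")
im,D=manip.snapshot("top");cv2.imwrite("pics/top3.png",im[...,::-1])
cv2.imwrite("pics/top3c.png",cv2.resize(im[180:310,260:420,::-1],None,fx=4.5,fy=4.5,interpolation=cv2.INTER_CUBIC))
E
```

```text
[ 6.12843159e-01  7.90194938e-01  3.87008613e-03 -4.95042468e-04]
[0.500332 0.050887]
t 6.1 pos [0.492  0.0458 0.1767] yaw 104.41 d [ 0.0029  0.0094 -0.0083] n 0.013 spin 0.31 F [ 1.2  0.4 -0.4] gap 0.136
```

View pics/w3.png

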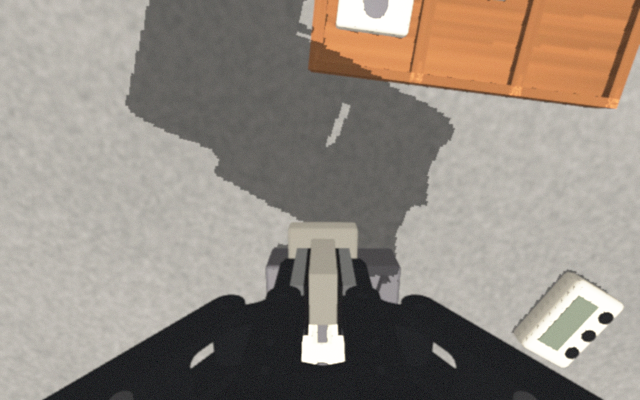

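View pics/top3c.png

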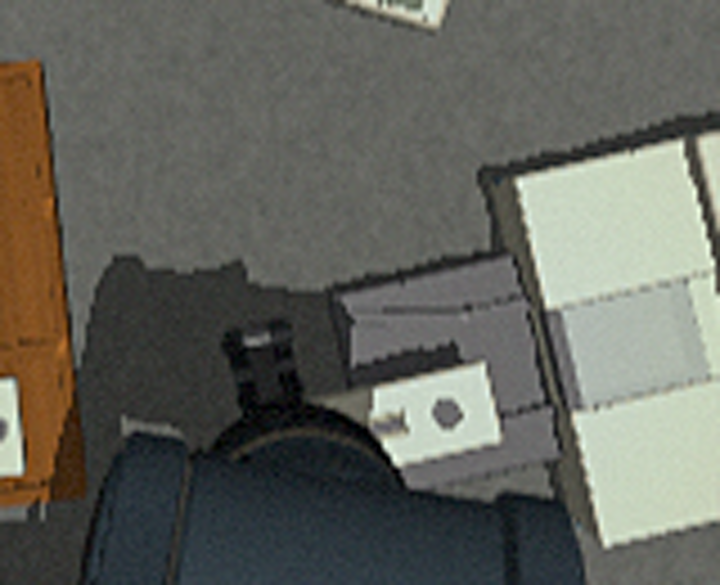

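```bash
cat >> h.py <<'E'
U=np.array([.2436,-.9699]);V=np.array([.9699,.2436]);MO=np.array([.532,-.0752])
def rd(p): d=np.asarray(p)[:2]-MO; return np.array([d@U,d@V]).round(4)  # reader x, y(left)
E
python3 - <<'E'
from h import *
s=manip.sense();z=s["tcp_pos"][2]-.0947+.012
f=lambda p:ray("top",((p[0]+.5)/4.5-.5+260,(p[1]+.5)/4.5-.5+180),z)
a,b,c,d=map(f,[(487,362),(500,442),(370,388),(403,468)])
e=(b-a)[:2];print(np.linalg.norm(e),"head",np.degrees(np.arctan2(e[1],e[0]))+90, np.degrees(np.arctan2(*(b-d)[1::-1])),np.degrees(np.arctan2(*(a-c)[1::-1])))
print("nose",rd((a+b)/2),"tcp",rd(s["tcp_pos"]),yaw())
# rear via wrist
r=[wray("w3",p,z) for p in[(290,224),(357,224)]];print("rear",[rd(x) for x in r],rd(sum(r)/2),np.linalg.norm(r[0]-r[1]))
R=Ro.from_quat(s["tool_rot"]).as_matrix();print(R[:,2])
E
```

```text
0.03500162188419649 head -80.09064782443153 -74.34872543567965 -76.6843811932739
nose [-0.0343 -0.0085] tcp [-0.128  -0.0079] 104.45174277506449
rear [array([-0.1452, -0.025 ]), array([-0.1453,  0.0088])] [-0.1452 -0.0081] 0.03372221763468239
[ 0.0056549   0.0069031  -0.99996018]
```

Request:
apply_moves --increments '[[[-0.01, 0.008, 0.015, 0.3], [-0.005, 0, 0.01, 0], [0, 0, 0, 0]]]'

```text
t: 6.5
tcp_pos: [0.5064, 0.0367, 0.1507]
tool_rot: [0.614, 0.789, 0.005, 0.001]
force: [-1.0, 0.9, -0.7]
finger_gap: 0.136
```

```bash
cat >> h.py <<'E'
def st():
    s=manip.sense();R=Ro.from_quat(s["tool_rot"]).as_matrix();F=np.array(s["force"])
    print("t",round(s["t"],2),"rd",rd(s["tcp_pos"]),"nose",(rd(s["tcp_pos"])[0]+.0937).round(4),"under",round(s["tcp_pos"][2]-.0947,4),"yaw",round(yaw(),2),"toolz",R[:,2].round(4),"F push",round(F[:2]@U,1),"lat",round(F[:2]@V,1),"z",round(F[2],1),"gap",round(float(s["finger_gap"]),3))
E
python3 -c "
from h import *
st()"
```

```text
t 6.5 rd [-0.1148  0.0024] nose -0.0211 under 0.056 yaw 104.22 toolz [ 0.0077  0.0073 -0.9999] F push -1.1 lat -0.7 z -0.7 gap 0.136
```

Request:
apply_moves --increments '[[[0, -0.002, 0.01, 0], [0, 0, 0.006, 0], [0, 0, 0, 0]]]'

```text
t: 6.8
tcp_pos: [0.5041, 0.0379, 0.1334]
tool_rot: [0.614, 0.79, 0.005, 0.0]
force: [-0.1, 0.2, -0.6]
finger_gap: 0.134
```

```bash
python3 - <<'E'
from h import *
st()
im,D=manip.snapshot("top");s=manip.sense()
cv2.imwrite("pics/top4c.png",cv2.resize(im[220:300,310:430,::-1],None,fx=6,fy=6,interpolation=cv2.INTER_CUBIC))
E
```

```text
t 6.8 rd [-0.1165  0.0004] nose -0.0228 under 0.0387 yaw 104.3 toolz [ 0.0068  0.0077 -0.9999] F push -0.2 lat -0.0 z -0.6 gap 0.134
```

View pics/top4c.png

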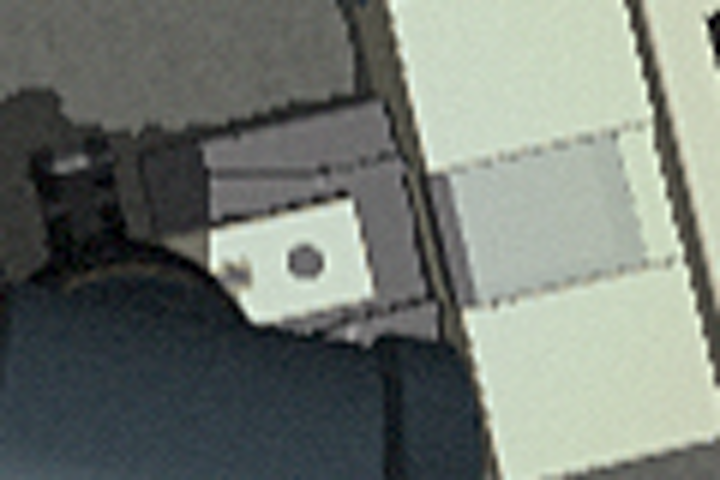

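```bash
python3 - <<'E'
from h import *
f=lambda p,z:rd(ray("top",((p[0]+.5)/6-.5+310,(p[1]+.5)/6-.5+220),z))
for n,p,z in[("noseL",(353,197),.0507),("noseR",(374,292),.0507),("guideL",(325,171),.044),("guideL",(403,156),.044),("guideR",(350,324),.044),("guideR",(435,297),.044),("slotL",(450,172),.073),("slotR",(478,304),.073)]:print(n,f(p,z))
E
```

```text
noseL [-0.0228  0.0189]
noseR [-0.0234 -0.0146]
guideL [-0.0294  0.0293]
guideL [-0.0014  0.0281]
guideR [-0.0333 -0.0244]
guideR [-0.002  -0.0221]
slotL [0.0084 0.0218]
slotR [ 0.0071 -0.0233]
```

Request:
apply_moves --increments '[[[0, -0.001, 0.003, 0], [0, 0, 0, 0]]]'

```text
t: 7.05
tcp_pos: [0.5029, 0.0379, 0.1307]
tool_rot: [0.613, 0.79, 0.005, 0.0]
force: [-0.5, 1.0, 0.6]
finger_gap: 0.135
```

```bash
python3 -c "
from h import *
st()"
```

```text
t 7.05 rd [-0.1168 -0.0006] nose -0.0231 under 0.036 yaw 104.33 toolz [ 0.0072  0.0077 -0.9999] F push -1.1 lat -0.2 z 0.6 gap 0.135
```

Request:
apply_moves --increments '[[[-0.008, 0.0005, 0.0005, 0.2], [-0.008, 0, 0, 0], [-0.008, 0, 0, 0], [-0.006, 0, 0, 0], [0, 0, 0, 0]]]'

```text
t: 7.55
tcp_pos: [0.5116, 0.0062, 0.1307]
tool_rot: [0.615, 0.788, 0.006, 0.001]
force: [-0.8, 2.0, 0.1]
finger_gap: 0.135
```

```bash
python3 -c "
from h import *
st()"
```

```text
t 7.55 rd [-0.084  0.   ] nose 0.0097 under 0.036 yaw 104.05 toolz [ 0.008   0.0081 -0.9999] F push -2.1 lat -0.3 z 0.1 gap 0.135
```

Request:
apply_moves --increments '[[[-0.008, 0, 0, 0], [-0.008, 0, 0, 0], [-0.008, 0, 0, 0], [-0.008, 0, 0, 0], [0, 0, 0, 0]]]'

```text
t: 8.05
tcp_pos: [0.5197, -0.028, 0.13]
tool_rot: [0.616, 0.788, 0.005, 0.0]
force: [0.6, -1.2, -2.2]
finger_gap: 0.134
```

```bash
python3 -c "
from h import *
st()"
```

```text
t 8.05 rd [-0.0488 -0.0004] nose 0.0449 under 0.0353 yaw 104.02 toolz [ 0.0072  0.008  -0.9999] F push 1.3 lat 0.3 z -2.2 gap 0.134
```

Request:
apply_moves --increments '[[[-0.006, 0, 0, 0], [-0.006, 0, 0, 0], [-0.004, 0, 0, 0], [0, 0, 0, 0]]]'

```text
t: 8.45
tcp_pos: [0.5239, -0.0452, 0.1298]
tool_rot: [0.616, 0.788, 0.005, 0.0]
force: [0.3, -0.4, -1.8]
finger_gap: 0.132
```

```bash
python3 -c "
from h import *
st()"
```

```text
t 8.45 rd [-0.0311 -0.0006] nose 0.0626 under 0.0351 yaw 104.01 toolz [ 0.0069  0.0079 -0.9999] F push 0.4 lat 0.2 z -1.8 gap 0.132
```

Request:
apply_moves --increments '[[[-0.003, 0, 0, 0], [-0.002, 0, 0, 0], [0, 0, 0, 0]]]'

```text
t: 8.75
tcp_pos: [0.5242, -0.0488, 0.1299]
tool_rot: [0.615, 0.788, 0.005, -0.001]
force: [-0.3, -0.5, -2.3]
finger_gap: 0.136
```

```bash
python3 -c "
from h import *
st()"
```

```text
t 8.75 rd [-0.0275 -0.0012] nose 0.0662 under 0.0352 yaw 104.04 toolz [ 0.0047  0.0102 -0.9999] F push 0.4 lat -0.4 z -2.3 gap 0.136
```

Request:
apply_moves --increments '[[[-0.003, 0.0005, 0, 0], [0, 0, 0, 0]]]'

```text
t: 8.95
tcp_pos: [0.5243, -0.049, 0.1303]
tool_rot: [0.615, 0.788, 0.006, -0.003]
force: [0.6, -2.1, -1.5]
finger_gap: 0.134
```

```bash
python3 -c "
from h import *
st()"
```

```text
t 8.95 rd [-0.0273 -0.0011] nose 0.0664 under 0.0356 yaw 104.05 toolz [ 0.0023  0.0142 -0.9999] F push 2.2 lat 0.1 z -1.5 gap 0.134
```

Request:
apply_moves --increments '[[[-0.005, 0, 0, 0], [0, 0, 0, 0]]]'

```text
t: 9.15
tcp_pos: [0.5241, -0.0496, 0.1309]
tool_rot: [0.616, 0.788, 0.008, -0.007]
force: [0.7, -2.4, -1.9]
finger_gap: 0.133
```

```bash
python3 - <<'E'
from h import *
st()
im,D=manip.snapshot("top");s=manip.sense()
cv2.imwrite("pics/top5c.png",cv2.resize(im[220:300,310:430,::-1],None,fx=6,fy=6,interpolation=cv2.INTER_CUBIC))
wsnap("w5")
im,D=manip.snapshot("scene")
cv2.imwrite("pics/sc5c.png",cv2.resize(im[110:230,140:340,::-1],None,fx=4,fy=4,interpolation=cv2.INTER_CUBIC))
E
```

```text
t 9.15 rd [-0.0268 -0.0014] nose 0.0669 under 0.0362 yaw 103.98 toolz [-0.0011  0.0214 -0.9998] F push 2.6 lat 0.1 z -1.9 gap 0.133
```

View pics/top5c.png

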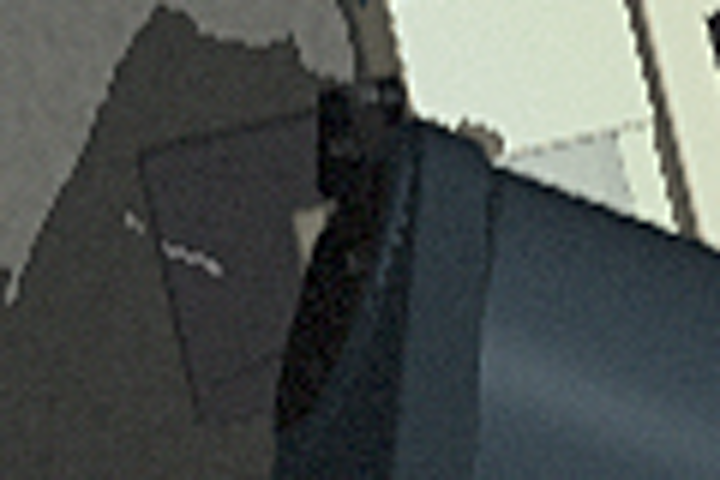

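View pics/w5.png

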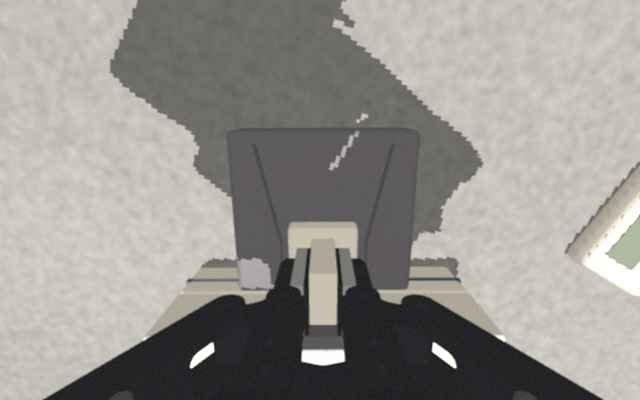

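View pics/sc5c.png

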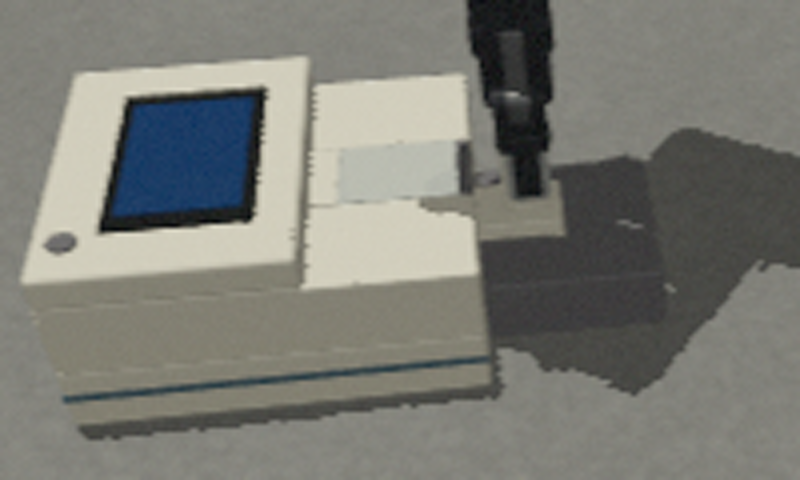

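```bash
python3 - <<'E'
from h import *
print([rd(wray("w5",p,.048)) for p in((288,223),(357,223))],"ledge front",[rd(wray("w5",p,.035)) for p in((229,130),(419,129))])
s=manip.sense();print(np.round(s["force"],2),np.round(s["ft_torque"],3));st()
E
```

```text
[array([-0.0463, -0.0182]), array([-0.0462,  0.0166])] ledge front [array([-0.0915, -0.0479]), array([-0.0919,  0.0482])]
[-0.19  5.02  2.44] [ 0.63  -0.139  0.09 ]
t 9.3 rd [-0.0264 -0.0016] nose 0.0673 under 0.036 yaw 103.94 toolz [-0.0016  0.0214 -0.9998] F push -4.9 lat 1.0 z 2.4 gap 0.131
```

Request:
apply_moves --increments '[[[-0.005, 0, 0, 0]]]'

```text
t: 9.4
tcp_pos: [0.5237, -0.051, 0.131]
tool_rot: [0.617, 0.787, 0.01, -0.011]
force: [-0.1, 32.8, 14.8]
finger_gap: 0.138
```

```bash
python3 - <<'E'
from h import *
s=manip.sense();print(np.round(s["force"],2),np.round(s["ft_torque"],3));st()
E
```

```text
[-0.15 32.76 14.8 ] [ 4.737 -0.443  0.536]
t 9.4 rd [-0.0255 -0.0022] nose 0.0682 under 0.0363 yaw 103.77 toolz [-0.0056  0.0294 -0.9996] F push -31.8 lat 7.8 z 14.8 gap 0.138
```

Pushing builds a 32 N reaction with no advance, so the nose is against the hard stop. I'll relax and release.

Request:
apply_moves --increments '[[[0, 0, 0, 0], [0, 0, 0, 0]]]'

```text
t: 9.6
tcp_pos: [0.5241, -0.0507, 0.1315]
tool_rot: [0.617, 0.787, 0.01, -0.011]
force: [-0.6, 1.2, -0.0]
finger_gap: 0.134
```

```bash
python3 - <<'E'
from h import *
s=manip.sense();print(np.round(s["force"],2),np.round(s["ft_torque"],3));st()
E
```

```text
[-0.59  1.15 -0.04] [ 0.101  0.109 -0.035]
t 9.6 rd [-0.0257 -0.0017] nose 0.068 under 0.0368 yaw 103.82 toolz [-0.0043  0.0291 -0.9996] F push -1.3 lat -0.3 z -0.0 gap 0.134
```

Request:
apply_moves --increments '[[[0, 0, 0, 0], [0, 0, 0, 0], [0, 0, 0, 0]]]' --fingers 0.6

```text
t: 9.9
tcp_pos: [0.5247, -0.0528, 0.1312]
tool_rot: [0.617, 0.787, 0.01, -0.01]
force: [-0.1, -0.1, 0.6]
finger_gap: 0.598
```

```bash
python3 - <<'E'
from h import *
st();wsnap("w6")
im,D=manip.snapshot("scene")
cv2.imwrite("pics/sc6c.png",cv2.resize(im[110:230,140:340,::-1],None,fx=4,fy=4,interpolation=cv2.INTER_CUBIC))
E
```

```text
t 9.9 rd [-0.0235 -0.0016] nose 0.0702 under 0.0365 yaw 103.76 toolz [-0.0032  0.027  -0.9996] F push 0.1 lat -0.1 z 0.6 gap 0.598
```

View pics/w6.png

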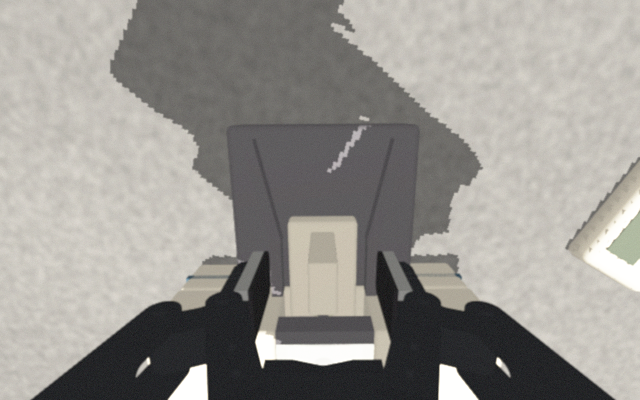

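View pics/sc6c.png

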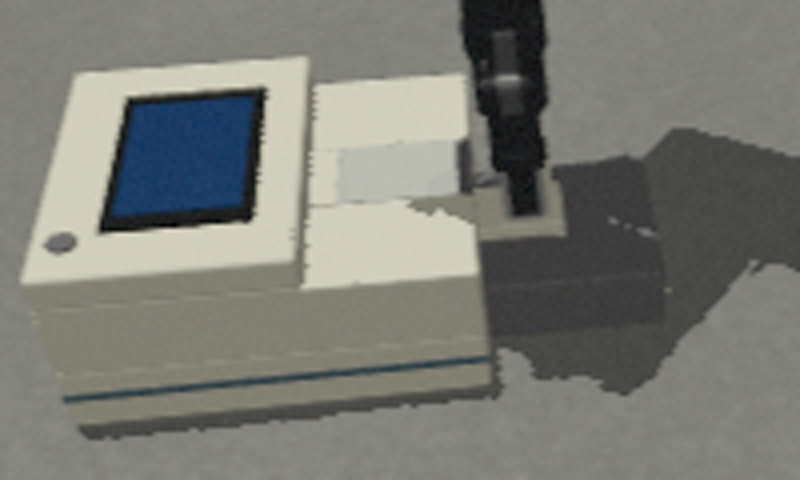

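```bash
python3 - <<'E'
from h import *
print([rd(wray("w6",p,.047)) for p in((288,217),(357,217))],"ledge front",[rd(wray("w6",p,.035)) for p in((229,126),(419,126))])
E
```

```text
[array([-0.0465, -0.0183]), array([-0.0463,  0.0167])] ledge front [array([-0.0912, -0.0479]), array([-0.0907,  0.0484])]
```

Request:
apply_moves --increments '[[[0, 0, -0.02, 0], [0, 0, -0.03, 0], [0, 0, -0.04, 0], [0.02, 0, -0.03, 0], [0.04, 0, 0, 0]]]'

```text
t: 10.5
tcp_pos: [0.513, -0.0016, 0.2557]
tool_rot: [0.62, 0.784, 0.009, -0.01]
force: [0.9, 0.2, 0.2]
finger_gap: 0.599
```

Request:
apply_moves --increments '[[[0.045, 0, 0, 0], [0.045, 0, 0, 0], [0, 0, 0, 0]]]'

```text
t: 10.8
tcp_pos: [0.4907, 0.0905, 0.2603]
tool_rot: [0.62, 0.784, 0.011, -0.008]
force: [0.5, -0.4, 0.1]
finger_gap: 0.6
```

```bash
python3 - <<'E'
from h import *
st();im,D,M=wsnap("w7")
for n in("top","scene"):
    im,D=manip.snapshot(n);cv2.imwrite(f"pics/{n}7.png",im[...,::-1])
im=cv2.imread("pics/w7.png");t=cv2.imread("pics/top7.png")[220:300,310:430];s=cv2.imread("pics/scene7.png")
cv2.imwrite("pics/top7c.png",cv2.resize(t,None,fx=6,fy=6,interpolation=cv2.INTER_CUBIC))
cv2.imwrite("pics/sc7c.png",cv2.resize(s[110:230,140:340],None,fx=4,fy=4,interpolation=cv2.INTER_CUBIC))
E
```

```text
t 10.8 rd [-0.1708  0.0004] nose -0.0771 under 0.1656 yaw 103.32 toolz [ 4.000e-04  2.700e-02 -9.996e-01] F push 0.5 lat 0.4 z 0.1 gap 0.6
```

View pics/w7.png

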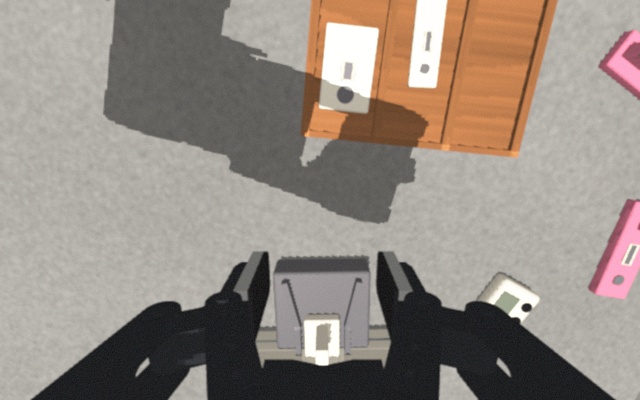

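View pics/top7c.png

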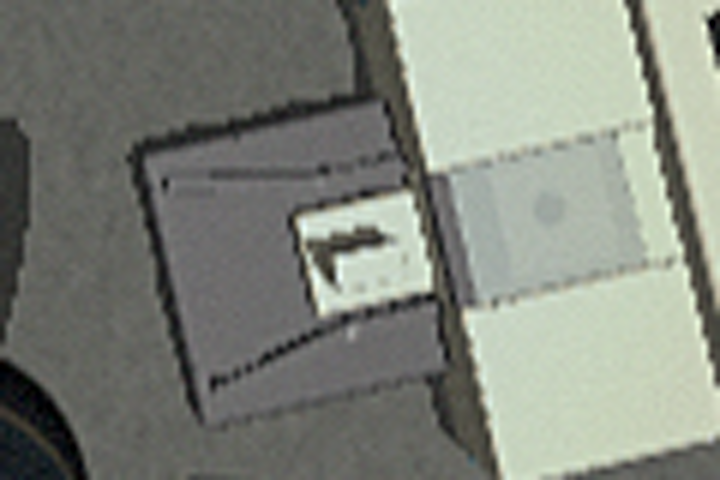

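View pics/sc7c.png

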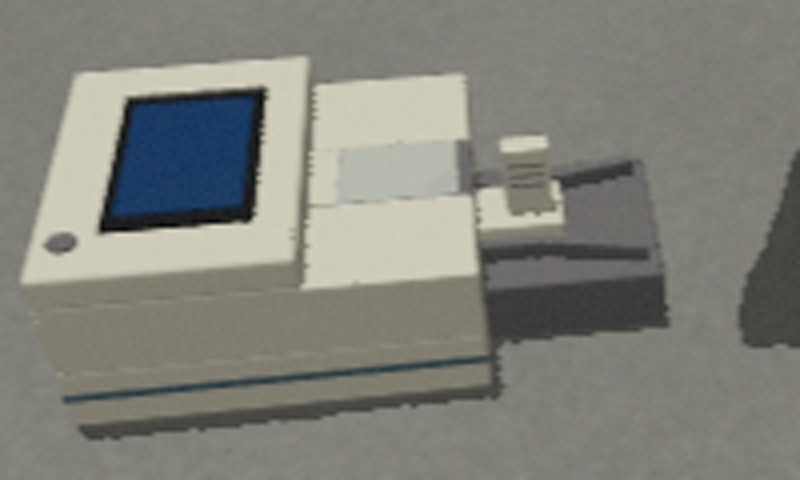

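```bash
python3 - <<'E'
from h import *
f=lambda p,z:ray("top",((p[0]+.5)/6-.5+310,(p[1]+.5)/6-.5+220),z)
g=lambda p:ray("top",((p[0]+.5)/5-.5+190,(p[1]+.5)/5-.5+190),.024)
r=(f((293,213),.047)+f((318,317),.047))/2;c=f((549,208),.047)
print("rear",rd(r),"circle",rd(c),"rear-circle",np.linalg.norm((r-c)[:2]))
n=(g((333,66))+g((341,149)))/2;rr=(g((82,98))+g((91,181)))/2;cc=g((287,112));print("start: circle-nose",np.linalg.norm((n-cc)[:2]),"rear-circle",np.linalg.norm((rr-cc)[:2]))
print("ledge front",rd((f((140,155),.035)+f((203,425),.035))/2),"roof front edge",rd((f((392,5),.075)+f((497,470),.075))/2))
print("guides",rd(f((403,156),.044)),rd(f((435,297),.044)))
e=(f((318,317),.047)-f((293,213),.047));print("width",np.linalg.norm(e),"head",np.degrees(np.arctan2(e[1],e[0]))+90)
im=cv2.imread("pics/top7.png");cv2.imwrite("pics/top7d.png",cv2.resize(im[180:310,190:370],None,fx=4,fy=4,interpolation=cv2.INTER_CUBIC))
cv2.imwrite("pics/win.png",cv2.resize(im[235:275,375:425],None,fx=12,fy=12,interpolation=cv2.INTER_CUBIC))
E
```

```text
rear [-0.044  -0.0006] circle [ 0.0438 -0.0008] rear-circle 0.08787216130046405
start: circle-nose 0.021596557230336738 rear-circle 0.08664723241496419
ledge front [-0.0911  0.0004] roof front edge [0.001  0.0016]
guides [-0.0014  0.0281] [-0.002  -0.0221]
width 0.03695247084436561 head -75.66973921849726
```

View pics/top7d.png

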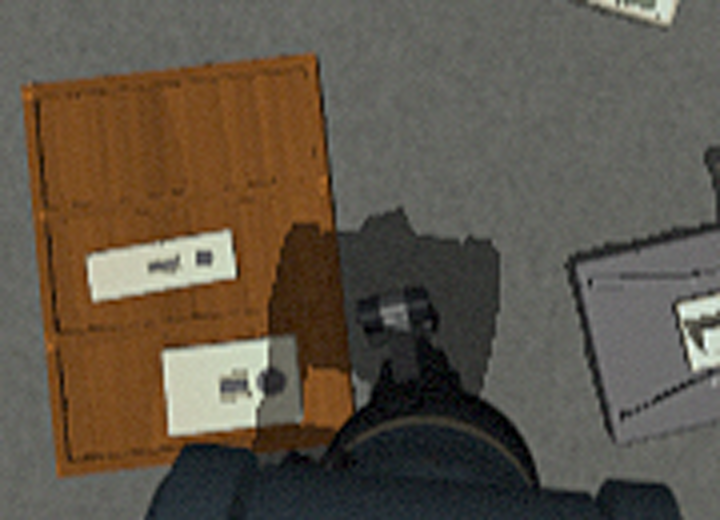

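View pics/win.png

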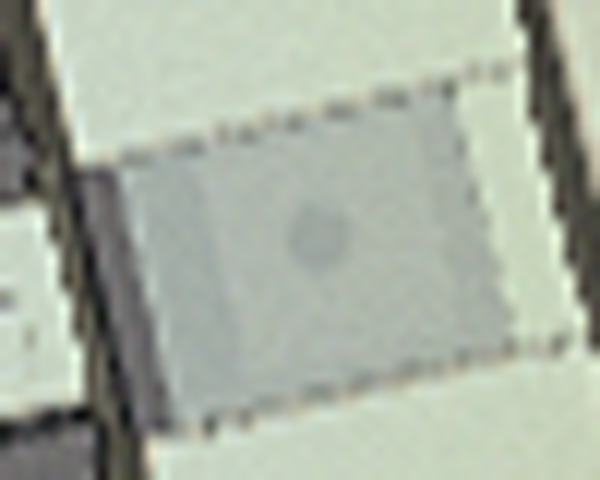

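Top view: the rear edge is at reader x = -44.0 mm. Through the window the printed dot and the flap leaning on the plate are visible, and the dot puts the nose at about 65–66 mm. The cassettes haven't moved and the robot is clear, so I'm handing in.

```bash
python3 -c "
from h import *
print(manip.sign_off())"
```

```text
the job is handed in; nothing more can be done
None
```

The cartridge is home in the reader and the job is handed in, at about 11 s of the 35 s allowed. I gripped it by its tab, laid it on the loading ledge and pushed it nose first through the flap. At the stop a further push gave about 32 N with no advance, so I relaxed, opened the fingers and lifted clear.

**Last checks:**
- **Position:** In the top view the rear edge is at -44.0 mm in the reader's axes, exactly what home calls for. The printed dot seen through the window puts the nose at about 65–66 mm. The heading is within 0.3° of the reader's.
- **Flap and flatness:** The flap is seen leaning on the plate, and the cartridge looks flat.
- **Bystanders:** Both cassettes look unmoved. I did not re-measure the timer, but nothing went near it.

**One disagreement:** The wrist camera put the rear edge at about -46.4 mm, roughly 2 mm short of home. That is about the calibration error, and the force at the stop and the top view both say it is home.

**Tilt:** The tool tilted about 1° while pressing on the stop, which lifted the rear of the cartridge slightly until release.

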